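# Scribe the foot of a wooden dish onto plywood with a scratch awl

## Robot

A 7-joint arm with a two-finger parallel gripper is mounted at the origin on the work surface. World frame = base frame: x ahead of the robot, y to its left, z up, the work surface at z = 0. Lengths are in m, angles in rad, forces in N, time in s.
With the tool pointing down it reaches from about 0.425 to 0.925 m from the base axis. Payload 6.8 kg.
Tool frame: the origin (TCP) lies on the front face of the gripper's body, between the roots of the fingers; the fingertips stand 73 mm ahead of it and the grasp point (between the pads) lies 54 mm ahead of it (env.nose_length is the distance from the TCP to the fingertips, in m); z points along the fingers, y is the direction in which the jaws open and shut (so a half turn about z gives the same grasp; the last joint's range is limited). The gripper opens to 85 mm and grips with 20 to 120 N. Pads are 22 mm wide; open, the fingers measure 114 mm over their backs; the gripper's body (76 mm by 85 mm) begins 54 mm behind the grasp point. The pads swing forward as they close: fully open they stand 13 mm farther back than shut.
Start: joints at [-1.209, 0.477, 0.022, 1.555, -0.011, 1.109, -0.083], TCP at [0.306, 0.602, 0.304] pointing down, gripper open.
Joint ranges: [-2.96, 2.96], [-0.34, 2.1], [-1.41, 1.46], [0.24, 2.44], [-1.37, 4.51], [0.17, 1.92], [-2.96, 2.96]. Speed limits (rad/s): [2.39, 2.39, 3.14, 3.14, 3.14, 3.14, 3.14].

## Interface

Orientations are given as a unit quaternion [w, x, y, z].
In Python, from cell import env, kin, camera, calibration, job gives the robot as it stands. The module is installed in compiled form; this text tells all that it offers. Calls block until the motion is done:
- env.reach(position, orientation): joint-space move of the TCP to a pose.
- env.movel(position, velocity=0.15, rot=None, stop_force=None): straight line of the TCP; rot=None keeps the orientation; velocity is the mean speed in m/s. With stop_force (N) it stops when the force on the tool has changed by that much, and returns True; else False.
- env.goto_joints(angles): joint-space move.
- env.grip(opening, f_grip=None): finger opening in m; f_grip is the grip in N (None keeps the last); returns when the fingers have stopped.
- env.dwell(seconds).
- kin.inverse_kinematics(position, orientation): joint angles nearest the present ones, or None.
- env.get_state(): the state.
- camera(name): name is "side" or "top"; returns (picture, depth): 384x512x3 uint8, blue, green, red; 384x512 float32, m along the optical axis (not along the pixel's ray), 0 where there is no reading.
- calibration(name): a dict with "fx", "fy", "cx", "cy" (pixels), "rvec" (rotation vector, rad) and "tvec" (3), from world to camera coordinates, as OpenCV has them. Camera axes: x right, y down, z forward; pixel columns grow to the right and rows downward; lengths in m; the calibration is good to about 2 mm. A picture is of the moment at which its call begins. calibration takes no time and is no camera call.
A pose or a line that the arm cannot do raises env.PlanningError and nothing moves.
- job.job_done(): hands the job in, once; it reports no verdict.
The state is a dict: "time": time; "qpos": joint angles; "joint_velocities": joint speeds; "joint_torque": joint torques, N m; "tcp_pos": TCP position; "orientation": TCP orientation; "force": force on the tool from outside, world axes, zero at the start; "torque": the same for the moment, N m; "opening": finger opening in m.
Only numpy, scipy, OpenCV 4.12 (cv2) and the standard library are available. Lean on these libraries where they do the work, as an engineer would, in place of code of your own. Each camera call takes 0.05 s, during which the arm holds its last target. There are 200 camera calls.

## Task

Take the scratch awl out of its block and scribe the outline of the dish's foot onto the plywood along the side that has the two red ticks: start at the tick farther from you, keep the point down on the ply and against the foot, and draw it round to the nearer tick in one unbroken stroke, leaning the awl out from under the flared rim. Do not shift the dish or disturb the other things on the bench, and stand the awl back in its block when you are done.

Things in the scene. Friction and masses are not known exactly. Their poses are not given: they have to be found in the camera images.
- awl: Stubby scratch awl, 137 mm long, 0.11 kg. Origin at its point, z up along it. Steel shank to 60 mm, 6.6 mm thick, tapering over the last 18 mm to a smooth rounded point of 2 mm radius (friction about 0.3); brass ferrule 18 mm across, 60 to 70 mm; yellow square handle 22 x 22 mm, 70 to 134 mm, its flats facing x and y. It starts point down in the block, ferrule on the block's top.
- awl_tip (a point): The awl's point, at its very end (0, 0, 0 of the awl).
- block: Fixed dark wooden block 90 x 70 x 70 mm high standing on the bench, with one upright through hole 14 mm across in the middle of its top. Origin at the centre of its underside, z up. When the awl is home its ferrule rests on the top and its point is 10 mm above the bench.
- block_hole0 (a point): Centre of the mouth of the block's hole, on its top face, 70 mm above the bench.
- board: Fixed light plywood board 340 x 300 mm, 12 mm thick, flat on the bench. Origin at the centre of its underside, z up, x along its 340 mm side (the end of x is always the far one). Two red crayon ticks, 8 mm wide and 58 mm long, run outward across it from the dish's foot and show beyond the rim.
- dish: Oval wooden dish 240 x 150 mm, weighted by a dark steel block (110 x 44 mm, top 59 mm above the board); about 2.5 kg together, resting loose on the board. Origin: centre of the foot's underside, on the board's top; x along its length, z up, axes parallel to the board's. The side to scribe is the +y side. The rim, 46 to 52 mm above the board, overhangs the foot by 20 mm all round.
- foot: The dish's foot, part of the dish, same origin and axes: an upright-sided ellipse 200 mm (x) by 110 mm (y), 10 mm high. Above it the side flares out to the overhanging rim, so the awl's point gets to the bottom of the foot only when the awl is leaned outward about 28 degrees or more from vertical.
- oil_tin: Closed green and steel tin, 86 mm across, 110 mm high, standing; origin at the centre of its underside. Bystander.
- screwdriver: Screwdriver with pink handle, 200 mm long, lying; origin under its middle. Bystander.
- sanding_block: Cork sanding block 110 x 60 x 35 mm; origin at the centre of its underside. Bystander.
- trace0 (a point): Point 1 of 9, evenly spaced on the foot's outline from the far tick to the near one, 2 mm above the board: (79.9, 33.1, 2.0) mm in the dish's frame. The far tick starts here.
- trace1 (a point): Point 2 of 9, evenly spaced on the foot's outline from the far tick to the near one, 2 mm above the board: (61.6, 43.3, 2.0) mm in the dish's frame.
- trace2 (a point): Point 3 of 9, evenly spaced on the foot's outline from the far tick to the near one, 2 mm above the board: (41.6, 50.0, 2.0) mm in the dish's frame.
- trace3 (a point): Point 4 of 9, evenly spaced on the foot's outline from the far tick to the near one, 2 mm above the board: (21.0, 53.8, 2.0) mm in the dish's frame.
- trace4 (a point): Point 5 of 9, evenly spaced on the foot's outline from the far tick to the near one, 2 mm above the board: (0.0, 55.0, 2.0) mm in the dish's frame.
- trace5 (a point): Point 6 of 9, evenly spaced on the foot's outline from the far tick to the near one, 2 mm above the board: (-21.0, 53.8, 2.0) mm in the dish's frame.
- trace6 (a point): Point 7 of 9, evenly spaced on the foot's outline from the far tick to the near one, 2 mm above the board: (-41.6, 50.0, 2.0) mm in the dish's frame.
- trace7 (a point): Point 8 of 9, evenly spaced on the foot's outline from the far tick to the near one, 2 mm above the board: (-61.6, 43.3, 2.0) mm in the dish's frame.
- trace8 (a point): Point 9 of 9, evenly spaced on the foot's outline from the far tick to the near one, 2 mm above the board: (-79.9, 33.1, 2.0) mm in the dish's frame. The near tick starts here.
Not all that is in view belongs to the job. Leave any turquoise or white look-alike of the awl alone.

How it is judged:
On the way, in this order (a step that is already met when the one before it is completed fails the run):
1. the awl's point is on the board and against the foot at the far tick (distance between awl_tip and trace0 below 0.008 m and contact force between awl and foot above 0.2 N and contact force between awl and board above 0.1 N).
2. the awl's point is on the board and against the foot at point 2 of 9 along the side (distance between awl_tip and trace1 below 0.008 m and contact force between awl and foot above 0.2 N and contact force between awl and board above 0.1 N).
3. the awl's point is on the board and against the foot at point 3 of 9 along the side (distance between awl_tip and trace2 below 0.008 m and contact force between awl and foot above 0.2 N and contact force between awl and board above 0.1 N).
4. the awl's point is on the board and against the foot at point 4 of 9 along the side (distance between awl_tip and trace3 below 0.008 m and contact force between awl and foot above 0.2 N and contact force between awl and board above 0.1 N).
5. the awl's point is on the board and against the foot half way along the side (distance between awl_tip and trace4 below 0.008 m and contact force between awl and foot above 0.2 N and contact force between awl and board above 0.1 N).
6. the awl's point is on the board and against the foot at point 6 of 9 along the side (distance between awl_tip and trace5 below 0.008 m and contact force between awl and foot above 0.2 N and contact force between awl and board above 0.1 N).
7. the awl's point is on the board and against the foot at point 7 of 9 along the side (distance between awl_tip and trace6 below 0.008 m and contact force between awl and foot above 0.2 N and contact force between awl and board above 0.1 N).
8. the awl's point is on the board and against the foot at point 8 of 9 along the side (distance between awl_tip and trace7 below 0.008 m and contact force between awl and foot above 0.2 N and contact force between awl and board above 0.1 N).
9. the awl's point is on the board and against the foot at the near tick (distance between awl_tip and trace8 below 0.008 m and contact force between awl and foot above 0.2 N and contact force between awl and board above 0.1 N).
At the end, for the whole second after the job is handed in: The awl stands at rest point down in the block's hole, fully down (point within 16 mm of the bench and 8 mm of the hole's axis, upright within 0.2 rad); the dish is within 6 mm and the bystanders within 20 mm of where they started (horizontal distance between awl_tip and block_hole0 below 0.008 m and z of awl_tip in the frame of block below 0.016 m and angle between awl's own z axis and vertical below 0.2 rad and linear speed of awl below 0.02 m/s and distance of each of trace0, trace8 from where it was at the start of the episode below 0.006 m and distance of each of oil_tin, screwdriver, sanding_block from where it was at the start of the episode below 0.02 m); the robot touches nothing.
It fails at once if the stroke is broken: between the ticks (away from its two ends) the awl's point leaves the foot's outline by more than about 10 to 15 mm, or comes in at the middle (distance between awl_tip and trace0 above 0.015 m and distance between awl_tip and trace1 above 0.015 m and distance between awl_tip and trace2 above 0.015 m and distance between awl_tip and trace3 above 0.015 m and distance between awl_tip and trace4 above 0.015 m and distance between awl_tip and trace5 above 0.015 m and distance between awl_tip and trace6 above 0.015 m and distance between awl_tip and trace7 above 0.015 m and distance between awl_tip and trace8 above 0.015 m and (distance between awl_tip and trace2 below 0.025 m or distance between awl_tip and trace3 below 0.025 m or distance between awl_tip and trace4 below 0.025 m or distance between awl_tip and trace5 below 0.025 m or distance between awl_tip and trace6 below 0.025 m)).
It fails at once if the dish is shifted by more than 6 mm (distance of any of trace0, trace8 from where it was at the start of the episode above 0.006 m).
It fails at once if a bystander (tin, screwdriver, sanding block) is moved by more than 20 mm (distance of any of oil_tin, screwdriver, sanding_block from where it was at the start of the episode above 0.02 m).
It also fails if it takes over 72 s, if anything falls off the work surface, if the arm or the gripper's body presses on something with over 40 N, if the wrist force passes 120 N, or if a joint passes its speed limit or range.

## Working session

There is one attempt and no reset: what is moved stays moved. The work goes in short steps, each a Python script; the robot and the scene stay as the last script left them, time stands still between calls to the robot, and variables do not carry over. Pictures are saved under pics/ and viewed, about 8 in all and at most 12, crops included, and the job is handed in when it is done.

```bash
mkdir -p pics; python3 - <<'E'
from cell import env,kin,camera,calibration,job
import cv2,numpy as np
for n in("side","top"):
    p,d=camera(n);cv2.imwrite(f"pics/{n}0.png",p);np.save(f"{n}_d0.npy",d)
    c=calibration(n);R=cv2.Rodrigues(np.array(c["rvec"]))[0];print(n,c,"pos",-R.T@np.array(c["tvec"]).ravel(), R.tolist())
print(env.get_state())
E
```

```text
side {'fx': 348.179065185537, 'fy': 348.179065185537, 'cx': 252.33365357277722, 'cy': 190.6957999432906, 'rvec': array([ 0.24779569, -2.69464689,  1.3742674 ]), 'tvec': array([0.55995963, 0.0605959 , 0.7669553 ])} pos [0.42617213 0.68118736 0.50971382] [[-0.9810283795097069, -0.1927512649248152, -0.020742913643995775], [-0.09638854266570175, 0.5777983495374484, -0.8104679611894492], [0.16820394596840096, -0.7930926913934362, -0.5854155920531798]]
top {'fx': 428.58154403227786, 'fy': 428.58154403227786, 'cx': 251.8145759073359, 'cy': 187.7779515578448, 'rvec': array([ 2.12368343, -2.10743869,  0.19016149]), 'tvec': array([0.10208605, 0.54952648, 1.05305619])} pos [0.33845192 0.09224168 1.13941653] [[0.008757477585039863, -0.9998983738166627, -0.011249383322709222], [-0.9817336310060281, -0.006459086518737389, -0.19015088207279912], [0.190058897024232, 0.012709140023510049, -0.9816904264694625]]
{'time': 0.1, 'qpos': array([-1.20911942,  0.47772693,  0.02233799,  1.55634243, -0.01152411,
        1.10927727, -0.08312229]), 'joint_velocities': array([ 9.74756110e-04, -7.01046003e-04, -8.92045744e-04, -2.08507445e-03,
        5.21445026e-05, -7.62320456e-04,  2.38134097e-05]), 'joint_torque': array([ 4.70986037e-03, -5.97752559e+01,  1.61389042e+00, -2.81952864e+01,
        1.28735224e-02,  5.09095189e-03, -7.20735045e-06]), 'tcp_pos': array([0.30537433, 0.60151798, 0.30302065]), 'orientation': array([-1.42938848e-04,  2.32738693e-01,  9.72538966e-01, -8.00479179e-04]), 'force': array([-0.1790558 ,  0.38968755, -0.3047369 ]), 'torque': array([-0.02937625,  0.01780676,  0.06419417]), 'opening': 0.08515499033935044}
```

View pics/side0.png

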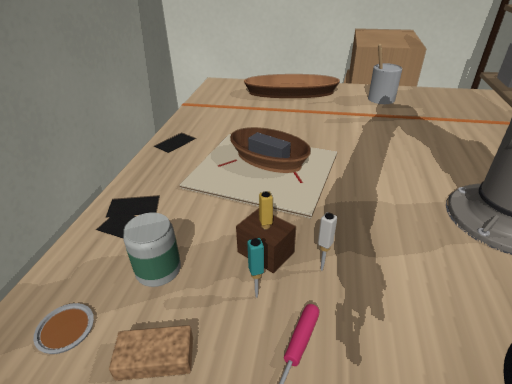

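View pics/top0.png

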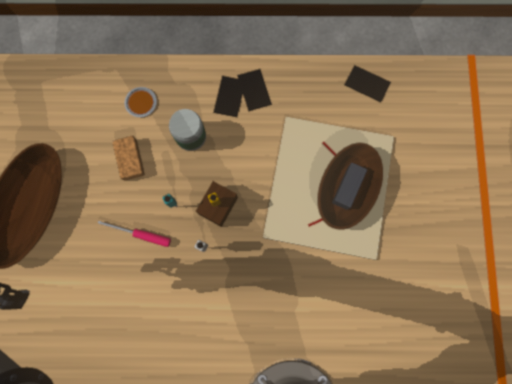

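```bash
cat > h.py <<'E'
import cv2,numpy as np
from cell import calibration
from scipy.spatial.transform import Rotation as Ro
def cam(n):
    c=calibration(n);R=cv2.Rodrigues(np.array(c["rvec"]))[0];return c,R,np.array(c["tvec"]).ravel()
def ray(n,uv,z):
    c,R,t=cam(n);uv=np.atleast_2d(uv).astype(float)
    r=np.c_[(uv[:,0]-c["cx"])/c["fx"],(uv[:,1]-c["cy"])/c["fy"],np.ones(len(uv))]@R
    o=-R.T@t;return o+r*((z-o[2])/r[:,2])[:,None]
def proj(n,P):
    c,R,t=cam(n);q=np.atleast_2d(P)@R.T+t
    return np.c_[c["fx"]*q[:,0]/q[:,2]+c["cx"],c["fy"]*q[:,1]/q[:,2]+c["cy"]]
def big(m):
    cs=cv2.findContours(m.astype(np.uint8),0,1)[0];return max(cs,key=cv2.contourArea)[:,0,:]
E
python3 - <<'E'
from h import *
for n,box in(("top",(250,100,410,270)),("side",(180,115,345,210))):
    p=cv2.imread(f"pics/{n}0.png");x0,y0,x1,y1=box
    hsv=cv2.cvtColor(p,cv2.COLOR_BGR2HSV);h,s,v=[hsv[...,i].astype(int) for i in range(3)]
    b=p.astype(int)
    roi=np.zeros(h.shape,bool);roi[y0:y1,x0:x1]=1
    red=roi&(b[...,2]-b[...,1]>60)&(b[...,1]<90)&(s>150)&((h<6)|(h>172))
    k,l,st,ce=cv2.connectedComponentsWithStats(red.astype(np.uint8))
    for i in range(1,k):
        if st[i,4]>8:
            q=np.argwhere(l==i)[:,::-1];P=ray(n,q,.012);m=P.mean(0);w=np.linalg.svd(P-m)[2][0];e=(P-m)@w
            print(n,"tick",st[i,4],m,m+w*e.min(),m+w*e.max())
    yel=(h>18)&(h<32)&(s>150)&(v>90)
    c=big(yel&(np.arange(512)[None]>195)&(np.arange(512)[None]<290)&(np.arange(384)[:,None]>180)&(np.arange(384)[:,None]<230))
    print(n,"yellow",cv2.boundingRect(c),cv2.minAreaRect(c),"z.144",ray(n,cv2.minAreaRect(c)[0],.144))
    dish=roi&(v<120)&(s>110)&~red
    c=big(dish);e=cv2.fitEllipse(cv2.convexHull(c));print(n,"dish",cv2.boundingRect(c),e)
    if n=="top":
        H=cv2.convexHull(c)[:,0];P=ray(n,H,.064);E=cv2.fitEllipse((P[:,:2]*1000).astype(np.float32));print("rim ell mm",E)
    steel=roi&(s<100)&(v<110); cc=big(steel); print("steel",cv2.minAreaRect(cc),ray(n,cv2.minAreaRect(cc)[0],.071))
    if n=="top":
        brd=roi&(s<75)&(v>110);c=big(cv2.morphologyEx((brd|dish|red|steel).astype(np.uint8),cv2.MORPH_CLOSE,np.ones((5,5))))
        P=ray(n,c,.012);r=cv2.minAreaRect((P[:,:2]*1000).astype(np.float32));print("board mm",r,cv2.boundingRect(c))
        c=big((v<75)&(np.arange(512)[None]>190)&(np.arange(512)[None]<242)&(np.arange(384)[:,None]>178)&(np.arange(384)[:,None]<230))
        print("block",cv2.minAreaRect((ray(n,c,.07)[:,:2]*1000).astype(np.float32)))
t=cv2.imread("pics/top0.png");s=cv2.imread("pics/side0.png")
a=cv2.resize(t[175:235,160:250],None,fx=5,fy=5,interpolation=cv2.INTER_CUBIC);b=cv2.resize(t[105:265,255:405],None,fx=2,fy=1.875)
cv2.imwrite("pics/c1.png",np.hstack([a,b]))
E
```

```text
top tick 16 [ 0.66791156 -0.10201418  0.012     ] [ 0.68210656 -0.08868539  0.012     ] [ 0.65397157 -0.11510352  0.012     ]
top tick 11 [ 0.46575265 -0.06043228  0.012     ] [ 0.47151173 -0.07363743  0.012     ] [ 0.4600786  -0.04742209  0.012     ]
top yellow (207, 192, 12, 12) ((212.58621215820312, 197.46554565429688), (9.841852188110352, 9.656157493591309), 68.19859313964844) z.144 [[0.50729207 0.19743131 0.144     ]]
top dish (318, 143, 65, 86) ((349.8981018066406, 185.67413330078125), (58.41341781616211, 89.6176986694336), 23.441579818725586)
rim ell mm ((555.8897705078125, -144.57337951660156), (146.9722442626953, 236.0025634765625), 65.02434539794922)
steel ((349.2422790527344, 185.8299102783203), (20.81459617614746, 46.40132141113281), 23.96249008178711) [[ 0.55195629 -0.14087603  0.071     ]]
board mm ((561.3832397460938, -113.51568603515625), (332.0391845703125, 339.1500244140625), 79.39823913574219) (264, 117, 135, 142)
block ((500.2320556640625, 185.19752502441406), (60.86772918701172, 89.13294219970703), 60.17909622192383)
side tick 18 [ 0.46652137 -0.07080464  0.012     ] [ 0.47739562 -0.09335479  0.012     ] [ 0.45627492 -0.04955636  0.012     ]
side yellow (259, 194, 14, 32) ((265.5, 209.5), (31.0, 13.0), 90.0) z.144 [[0.49926066 0.23466154 0.144     ]]
side dish (231, 128, 79, 44) ((270.513916015625, 148.9640350341797), (40.907386779785156, 84.2894058227539), 103.53144836425781)
steel ((268.6926574707031, 145.85780334472656), (44.730491638183594, 20.40169906616211), 16.699243545532227) [[ 0.54860993 -0.11661823  0.071     ]]
```

View pics/c1.png

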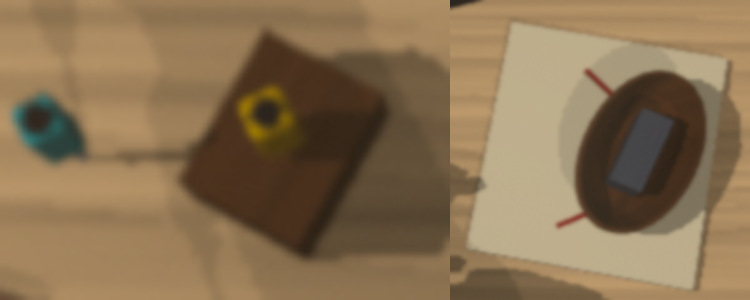

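```bash
python3 - <<'E'
from h import *
for n in("top","side"):
    d=np.load(f"{n}_d0.npy");c,R,t=cam(n);v,u=np.mgrid[:384,:512]
    P=(np.stack([(u-c["cx"])/c["fx"]*d,(v-c["cy"])/c["fy"]*d,d],-1)-t)@R
    near=(np.hypot(P[...,0]-.556,P[...,1]+.146)<.14)&(d>0)
    for z0,z1 in((.057,.075),(.067,.076)):
        m=near&(P[...,2]>z0)&(P[...,2]<z1);
        if m.sum()>10:
            r=cv2.minAreaRect((P[m][:,:2]*1000).astype(np.float32));print(n,z0,m.sum(),r, "z",np.median(P[m][:,2]))
    b=near&(abs(P[...,2]-.012)<.006);print("boardz",np.median(P[b][:,2]))
s=cv2.imread("pics/side0.png")
# overlay foot outlines for yaw -10.4 and -25
big_=cv2.resize(s[110:210,180:345],None,fx=4.8,fy=4.8,interpolation=cv2.INTER_CUBIC)
a=np.radians(np.arange(0,181,10))
for yaw,col in((-10.4,(0,255,0)),(-25,(255,255,0))):
    y=np.radians(yaw);X=np.c_[.1*np.cos(a),.055*np.sin(a)];W=X@np.array([[np.cos(y),np.sin(y)],[-np.sin(y),np.cos(y)]])+[.556,-.146]
    for q in proj("side",np.c_[W,np.full(len(a),.012)]): cv2.circle(big_,tuple(int(i) for i in (q-[180,110]+.5)*4.8),2,col,-1)
cv2.imwrite("pics/c2.png",big_)
E
```

```text
top 0.057 1783 ((556.7196655273438, -144.0020294189453), (149.98182678222656, 238.76361083984375), 61.87249755859375) z 0.06538516341531479
top 0.067 727 ((555.1673583984375, -142.0858154296875), (140.40945434570312, 225.66683959960938), 50.294090270996094) z 0.07033152647144437
boardz 0.011437642993814707
side 0.057 1309 ((552.6337890625, -148.08578491210938), (150.72625732421875, 238.34408569335938), 64.0604248046875) z 0.06551324054975936
side 0.067 417 ((554.7977294921875, -147.24363708496094), (145.9725799560547, 227.5711212158203), 76.90946197509766) z 0.07232347388347035
boardz 0.013685324909760703
```

View pics/c2.png

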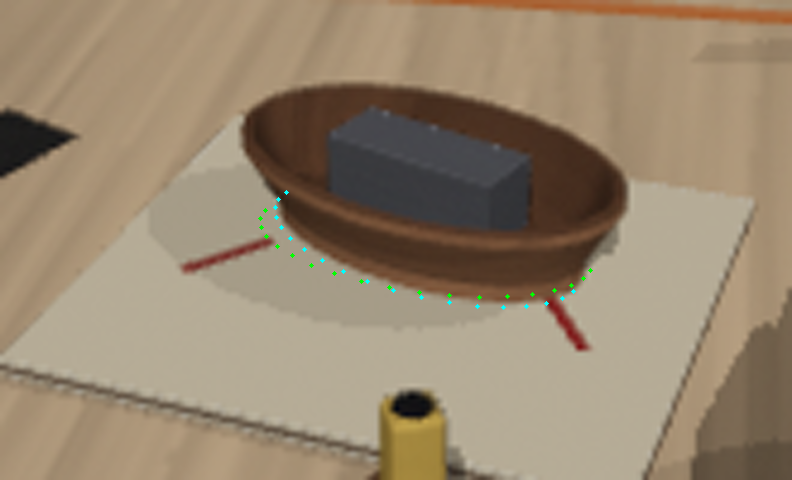

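```bash
python3 - <<'E'
from h import *
q=np.array([(270,240),(185,270),(550,300),(587,350)])/4.8+[180,110]-.5
print("ticks side (far in,out,near in,out)\n",ray("side",q,.012))
t0=np.array([[.0799,.0331],[-.0799,.0331]])
for yaw in(-10.4,-25):
    y=np.radians(yaw);R=np.array([[np.cos(y),-np.sin(y)],[np.sin(y),np.cos(y)]]);print(yaw,t0@R.T+[.556,-.146])
for n in("top","side"):
    d=np.load(f"{n}_d0.npy");c,R,t=cam(n);v,u=np.mgrid[:384,:512]
    P=(np.stack([(u-c["cx"])/c["fx"]*d,(v-c["cy"])/c["fy"]*d,d],-1)-t)@R
    m=(np.hypot(P[...,0]-.556,P[...,1]+.146)<.14)&(P[...,2]>.055)&(P[...,2]<.075)
    H=cv2.convexHull((P[m][:,:2]*1000).astype(np.float32));print(n,"rim hull ellipse",cv2.fitEllipse(H))
p=cv2.imread("pics/side0.png");h=cv2.cvtColor(p,cv2.COLOR_BGR2HSV).astype(int)
# foot lower edge in side view: lowest brown pixel per column
W=[]
for u in range(237,303):
    col=[v for v in range(140,185) if h[v,u,1]>110 and 5<h[v,u,0]<18 and h[v,u,2]<170]
    if col: W.append((u,max(col)+.5))
W=ray("side",W,.012)[:,:2]
from scipy.optimize import least_squares
def f(x,free=True):
    y=x[2];Q=(W-x[:2])@np.array([[np.cos(y),-np.sin(y)],[np.sin(y),np.cos(y)]]);return (np.hypot(Q[:,0]/.1,Q[:,1]/.055)-1)*.055
for y in(-10.4,-25):
    r=least_squares(lambda x:f([*x,np.radians(y)]),[.556,-.146],loss="soft_l1",f_scale=.002);print("foot fit",y,r.x,np.median(abs(f([*r.x,np.radians(y)]))))
r=least_squares(f,[.556,-.146,-.3],loss="soft_l1",f_scale=.002);print(r.x,np.degrees(r.x[2]),np.median(abs(r.fun)))
E
```

```text
ticks side (far in,out,near in,out)
 [[ 0.64357994 -0.13147412  0.012     ]
 [ 0.68363034 -0.09148415  0.012     ]
 [ 0.47713886 -0.09340998  0.012     ]
 [ 0.45340924 -0.04839555  0.012     ]]
-10.4 [[ 0.64056254 -0.12786726]
 [ 0.48338782 -0.0990203 ]]
-25 [[ 0.64240266 -0.14976841]
 [ 0.49757467 -0.08223401]]
top rim hull ellipse ((556.8784790039062, -144.23373413085938), (150.33261108398438, 240.69979858398438), 64.96215057373047)
side rim hull ellipse ((553.2733154296875, -148.39666748046875), (152.7882080078125, 239.93197631835938), 64.16548156738281)
foot fit -10.4 [ 0.53301945 -0.14556917] 0.0017082490681215273
foot fit -25 [ 0.55321815 -0.15239622] 0.0011011656772370094
[ 0.55464748 -0.15315343 -0.46003699] -26.358177788200052 0.0012277972819393077
```

```bash
cat >> h.py <<'E'
C0=np.array([.5555,-.1463]);YAW=np.radians(-25.3);zb=.012
def quat(z,y):
    z=np.array(z,float);z/=np.linalg.norm(z);y=np.array(y,float);y-=z*(y@z);y/=np.linalg.norm(y)
    q=Ro.from_matrix(np.c_[np.cross(y,z),y,z]).as_quat();return np.r_[q[3],q[:3]]
# arc-length table on the foot outline (dish frame); s=0 at trace0
_t=np.linspace(np.arctan2(33.1/55,.799)-.35,np.pi-np.arctan2(33.1/55,.799)+.45,4000)
_X=np.c_[.1*np.cos(_t),.055*np.sin(_t)];_s=np.r_[0,np.cumsum(np.linalg.norm(np.diff(_X,axis=0),axis=1))]
_s-=_s[np.argmin(np.linalg.norm(_X-[.0799,.0331],axis=1))]
S8=_s[np.argmin(np.linalg.norm(_X-[-.0799,.0331],axis=1))]
RD=np.array([[np.cos(YAW),-np.sin(YAW)],[np.sin(YAW),np.cos(YAW)]])
def outline(s):
    p=np.array([np.interp(s,_s,_X[:,i]) for i in(0,1)]);n=p/np.array([.01,.003025]);n/=np.linalg.norm(n)
    return C0+RD@p,np.r_[RD@n,0],n
LEAN=np.radians(36);FOL=.6
def lean(s,sgn=1):
    n=outline(s)[2];ang=np.arctan2(n[1],n[0])-np.pi/2;a=np.pi/2+YAW+FOL*ang
    h=np.array([np.cos(a),np.sin(a),0]);d=np.array([0,0,np.cos(LEAN)])+np.sin(LEAN)*h
    return d,quat(-d,sgn*h)
E
python3 - <<'E'
from h import *
from cell import env,kin
a=ray("top",[212.9,196.9],.144)[0];b=ray("side",[265.1,192.9],.144)[0];print("awl",a,b,"hole",ray("top",[216.3,202.3],.07),"S8",S8)
print("block pt side", ray("side",[266,205],.144))
for sgn in(1,-1):
  for s in(0,S8/2,S8,S8+.02):
    p,n,_=outline(s);d,q=lean(s,sgn)
    for L in(.158,.26):
        print(sgn,round(s,3),L,np.round(kin.inverse_kinematics(np.r_[p,zb]+L*d,q),2) if kin.inverse_kinematics(np.r_[p,zb]+L*d,q) is not None else None)
for j in(22,202):
    j=np.radians(j);print(np.round(kin.inverse_kinematics([.505,.196,.168],quat([0,0,-1],[np.cos(j),np.sin(j),0])),2))
E
```

```text
awl [0.50864971 0.19672581 0.144     ] [0.50757904 0.18856353 0.144     ] hole [[0.50751761 0.19552955 0.07      ]] S8 0.1682111422403006
block pt side [[0.50039667 0.22256159 0.144     ]]
1 0 0.158 [-0.26  0.94  0.31  1.28  0.16  1.43  0.68]
1 0 0.26 [-0.28  0.93  0.3   1.08  0.16  1.64  0.69]
1 0.084 0.158 [-0.43  0.75  0.24  1.66  0.35  1.18  0.71]
1 0.084 0.26 [-0.47  0.7   0.22  1.52  0.33  1.38  0.72]
1 0.168 0.158 [-0.59  0.57  0.22  2.05  0.56  0.92  0.69]
1 0.168 0.26 [-0.64  0.46  0.17  1.95  0.5   1.14  0.72]
1 0.188 0.158 [-0.65  0.49  0.23  2.21  0.72  0.79  0.68]
1 0.188 0.26 [-0.71  0.35  0.15  2.13  0.61  1.04  0.74]
-1 0 0.158 [-0.64  1.31  1.25  1.32 -0.62  1.51 -1.88]
-1 0 0.26 [-0.6   1.25  1.26  1.12 -0.56  1.69 -1.96]
-1 0.084 0.158 [-0.77  0.91  0.79  1.68 -0.08  1.1  -2.06]
-1 0.084 0.26 [-0.83  0.86  0.84  1.55 -0.07  1.3  -2.07]
-1 0.168 0.158 [-0.93  0.67  0.68  2.07  0.25  0.79 -2.15]
-1 0.168 0.26 [-1.07  0.56  0.75  1.98  0.23  1.02 -2.14]
-1 0.188 0.158 [-0.98  0.59  0.66  2.23  0.45  0.64 -2.19]
-1 0.188 0.26 [-1.16  0.43  0.72  2.16  0.41  0.9  -2.18]
[-0.72  0.45  0.29  2.01 -0.19  0.71  0.08]
[-0.21  0.46 -0.35  1.97  0.22  0.75  2.84]
```

```bash
python3 - <<'E'
from h import *
from cell import env,kin,camera
j=np.radians(22);q=quat([0,0,-1],[np.cos(j),np.sin(j),0])
env.reach([.508,.195,.27],q);env.movel([.508,.195,.168],.12)
env.grip(.0,100);st=env.get_state();print(st["time"],st["opening"],st["tcp_pos"],st["orientation"],st["force"])
env.movel([.508,.195,.29],.15);env.dwell(.2);st=env.get_state();print(st["time"],st["opening"],st["tcp_pos"],st["force"])
A,_=camera("side");B,_=camera("top");cv2.imwrite("pics/pick.png",np.hstack([cv2.resize(A[90:270,190:340],None,fx=2.6,fy=2.6),cv2.resize(B[140:260,150:300],(390,468))]))
E
```

```text
3.3667 0.021036538426493133 [0.50799884 0.19504581 0.16814131] [-3.08519231e-05  5.59171690e-01  8.29051879e-01  5.35985595e-05] [-1.02765506 -0.75420383  2.01796226]
4.5333 0.021104078009687954 [0.50762496 0.19483623 0.28904981] [ 0.65786628  0.23724531 -1.92519579]
```

View pics/pick.png

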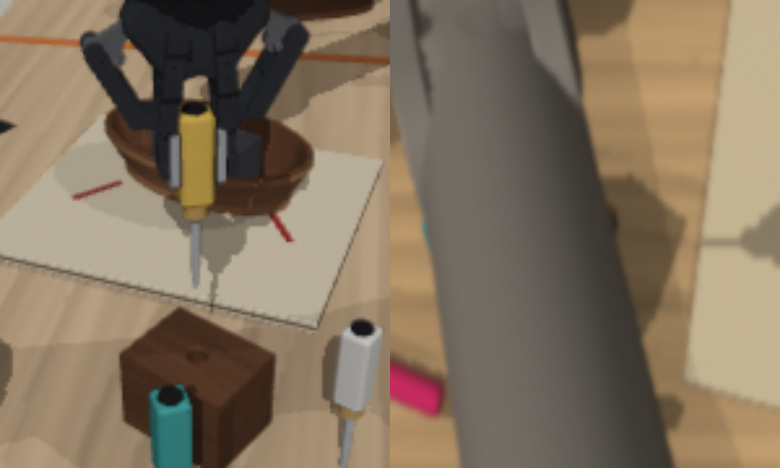

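```bash
cat > go.py <<'E'
from h import *
from cell import env,kin,camera
tip=ray("side",[190+196/2.6-.4,90+285/2.6-.4],.131)[0];print("tip est",tip,"hole",ray("side",[190+198/2.6-.4,90+355/2.6-.4],.07)[0])
L=.158
s=0;p,n,_=outline(s);d,q=lean(s)
env.reach(np.r_[p,zb]+n*.015+d*(L+.11),q);print(env.get_state()["time"])
env.movel(np.r_[p,zb]+n*.015+d*(L+.03),.15)
env.movel(np.r_[p,zb]+n*.012+d*L+[0,0,.008],.06)
env.dwell(.3);st=env.get_state();F0=st["force"];print("bias",F0,st["time"])
np.save("F0.npy",F0)
T=np.r_[p,zb]+n*.012+d*L
hit=env.movel(T-[0,0,.006],.012,stop_force=2);env.dwell(.15);st=env.get_state();print(hit,"z err",st["tcp_pos"]-T,st["force"]-F0)
zc=st["tcp_pos"][2]-T[2]
T2=st["tcp_pos"]*[1,1,0]+[0,0,T[2]+zc]
hit=env.movel(T2-n*.022,.012,stop_force=2);env.dwell(.15);st=env.get_state();e=st["tcp_pos"]-(np.r_[p,zb]+d*L);print(hit,"off n",e@n,"z",e[2],"tan",e@np.cross([0,0,1],n),"F",st["force"]-F0,"Fn",(st["force"]-F0)@n,st["time"])
A,_=camera("side");cv2.imwrite("pics/contact.png",cv2.resize(A[90:190,190:340],None,fx=4,fy=4))
E
python3 go.py
```

```text
tip est [0.50753934 0.19001095 0.131     ] hole [0.50545906 0.19347947 0.07      ]
5.9583
bias [-0.53808738  0.21435139 -1.25396983] 7.525
True z err [-8.23818734e-05  1.08698844e-04 -3.92287371e-04] [2.21341441 0.37844493 7.35350923]
True off n 0.008917584072987835 z -0.0003989979970419888 tan 0.00021786036884758096 F [-0.18712277 -1.5737612   5.59567909] Fn -0.9167386256172146 9.1833
```

View pics/contact.png

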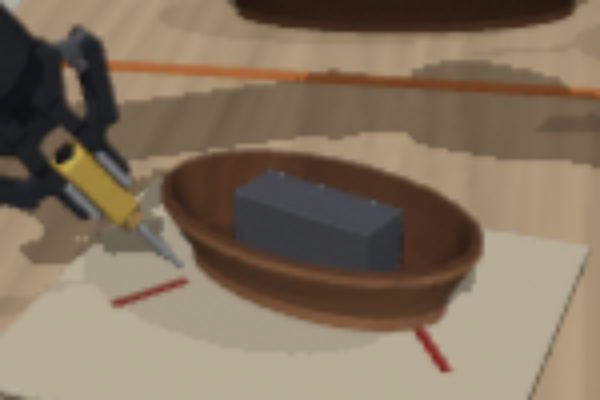

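```bash
cat > app.py <<'E'
from h import *
from cell import env
F0=np.load("F0.npy");L=.158;s=0;p,n,_=outline(s);d,q=lean(s);B=np.r_[p,zb]+d*L
st=env.get_state();on=(st["tcp_pos"]-B)@n;oz=st["tcp_pos"][2]-B[2]+.0002
for i in range(22):
    env.movel(B+n*on+[0,0,oz],.015);st=env.get_state();F=st["force"]-F0
    print(i,round(st["time"],2),"on %.2f oz %.2f"%(on*1e3,oz*1e3),"Fn %.2f Fz %.2f Ft %.2f"%(F@n,F[2],F@np.cross([0,0,1],n)),np.round((st["tcp_pos"]-B-n*on-[0,0,oz])*1e3,2))
    oz+=np.clip(3-F[2],-4,4)*3e-5
    if F@n>1.2: break
    on-=.001 if F@n<.2 else .0003
np.save("off.npy",[on,oz])
E
python3 app.py
```

```text
0 9.48 on 8.92 oz -0.22 Fn -1.10 Fz 5.06 Ft -0.10 [-0.19  0.06 -0.09]
1 9.73 on 7.92 oz -0.28 Fn 2.21 Fz 6.82 Ft -0.15 [0.3  0.41 0.1 ]
```

```bash
sed -i 's/oz+=np.clip(3-F\[2\],-4,4)\*3e-5/oz+=np.clip(F[2]-2,-4,4)*3e-5/; s/F@n>1.2/F@n>2.5/; s/F@n<.2/F@n<1.5/' app.py; python3 app.py
```

```text
0 9.98 on 8.38 oz 0.02 Fn 1.37 Fz 3.60 Ft 0.36 [ 0.04  0.15 -0.16]
1 10.23 on 7.38 oz 0.07 Fn 1.52 Fz 2.15 Ft -0.31 [ 0.13  0.09 -0.1 ]
2 10.48 on 7.08 oz 0.07 Fn 1.19 Fz 2.84 Ft -0.42 [ 0.   -0.04 -0.12]
3 10.73 on 6.08 oz 0.10 Fn -0.09 Fz 2.23 Ft 0.01 [-0.28 -0.22 -0.11]
4 10.98 on 5.08 oz 0.10 Fn 0.46 Fz 2.79 Ft -0.87 [-0.32 -0.22 -0.1 ]
5 11.23 on 4.08 oz 0.13 Fn 1.23 Fz 1.25 Ft -0.40 [-0.23 -0.13 -0.1 ]
6 11.48 on 3.08 oz 0.11 Fn 0.68 Fz 2.08 Ft -0.41 [-0.14 -0.06 -0.02]
7 11.73 on 2.08 oz 0.11 Fn 0.47 Fz 2.98 Ft 0.34 [-0.13 -0.05 -0.07]
8 11.98 on 1.08 oz 0.14 Fn 0.80 Fz 2.12 Ft 0.03 [-0.12 -0.07 -0.03]
9 12.23 on 0.08 oz 0.14 Fn 0.57 Fz 1.83 Ft -0.66 [-0.14 -0.11 -0.02]
10 12.48 on -0.92 oz 0.14 Fn 0.42 Fz 1.84 Ft 0.24 [-0.14 -0.11 -0.04]
11 12.73 on -1.92 oz 0.13 Fn 1.92 Fz 2.35 Ft 0.15 [0.21 0.14 0.07]
12 12.98 on -2.22 oz 0.14 Fn 2.85 Fz 2.05 Ft -0.14 [0.34 0.24 0.1 ]
```

```bash
cat > stroke.py <<'E'
from h import *
from cell import env
F0=np.load("F0.npy");L=.158;on,oz=np.load("off.npy")
S=np.r_[[0,-.003,-.005,-.005],np.arange(-.002,S8+.021,.004)]
for i,s in enumerate(S):
    p,n,_=outline(s);d,q=lean(s);T=np.r_[p,zb]+d*L+n*on+[0,0,oz]
    env.movel(T,.015,rot=q);st=env.get_state();F=st["force"]-F0;fn=F@n
    if i%2==0 or fn<1: print("%.0f t%.2f on %.2f oz %.2f"%(s*1e3,st["time"],on*1e3,oz*1e3),"Fn %.1f Fz %.1f Ft %.1f"%(fn,F[2],F@np.cross([0,0,1],n)))
    if fn>12 or F[2]>20 or (fn<.3 and F[2]<.3): print("check",s);break
    on-=np.clip(3.2-fn,-3,3)*1.2e-4; oz+=np.clip(F[2]-3.5,-4,4)*4e-5
    np.save("off.npy",[on,oz,s])
E
python3 stroke.py
```

```text
0 t13.23 on -2.22 oz 0.14 Fn 4.2 Fz 2.4 Ft -0.6
-5 t14.12 on -1.99 oz 0.07 Fn 4.9 Fz 2.7 Ft 2.7
-2 t14.87 on -1.74 oz 0.03 Fn 4.0 Fz 2.1 Ft -2.6
6 t16.07 on -1.78 oz -0.07 Fn 2.1 Fz 3.2 Ft -0.9
14 t17.20 on -2.01 oz -0.06 Fn 1.6 Fz 4.0 Ft -1.8
22 t18.29 on -2.21 oz -0.05 Fn 2.5 Fz 2.7 Ft -1.5
30 t19.35 on -2.26 oz -0.12 Fn 2.9 Fz 3.6 Ft -1.7
38 t20.39 on -2.33 oz -0.12 Fn 3.1 Fz 4.6 Ft -0.0
46 t21.42 on -2.38 oz -0.11 Fn 2.7 Fz 3.4 Ft -1.1
54 t22.43 on -2.53 oz -0.11 Fn 2.1 Fz 3.8 Ft -1.9
62 t23.43 on -2.77 oz -0.11 Fn 3.1 Fz 3.1 Ft -1.5
70 t24.43 on -2.77 oz -0.10 Fn 3.8 Fz 4.4 Ft -3.3
78 t25.41 on -2.69 oz -0.09 Fn 4.0 Fz 4.3 Ft -1.5
86 t26.39 on -2.55 oz -0.05 Fn 4.0 Fz 3.4 Ft -2.6
94 t27.38 on -2.35 oz -0.05 Fn 2.2 Fz 3.4 Ft 0.1
102 t28.38 on -2.53 oz -0.07 Fn 2.8 Fz 2.9 Ft -1.1
110 t29.38 on -2.68 oz -0.12 Fn 2.3 Fz 3.2 Ft -0.7
118 t30.38 on -2.80 oz -0.16 Fn 1.9 Fz 3.8 Ft -1.7
126 t31.39 on -2.91 oz -0.12 Fn 4.5 Fz 5.1 Ft -3.6
134 t32.42 on -2.70 oz -0.06 Fn 3.7 Fz 3.3 Ft -3.7
142 t33.48 on -2.71 oz -0.09 Fn 4.6 Fz 2.8 Ft -2.1
150 t34.55 on -2.50 oz -0.11 Fn 4.8 Fz 3.9 Ft -2.3
158 t35.66 on -2.35 oz -0.06 Fn 3.0 Fz 3.0 Ft 0.7
166 t36.82 on -2.40 oz -0.12 Fn 4.2 Fz 4.0 Ft -4.0
174 t38.04 on -2.24 oz -0.11 Fn 4.2 Fz 3.8 Ft -2.3
182 t39.35 on -2.11 oz -0.09 Fn 4.1 Fz 4.2 Ft -4.1
```

```bash
python3 - <<'E'
from h import *
from cell import env,kin,camera
on,oz,s=np.load("off.npy");p,n,_=outline(s);d,q=lean(s);T=np.r_[p,zb]+d*.158+n*on+[0,0,oz]
env.movel(T+n*.012+d*.01,.06);env.movel(T+n*.02+d*.13,.15)
j=np.radians(22);q=quat([0,0,-1],[np.cos(j),np.sin(j),0])
env.reach([.508,.195,.29],q);env.dwell(.3);st=env.get_state();print(st["time"],st["tcp_pos"],st["opening"])
A,_=camera("side");cv2.imwrite("pics/ret.png",np.hstack([cv2.resize(A[90:270,190:340],None,fx=2.6,fy=2.6),cv2.imread("pics/pick.png")[:,:390]]))
E
```

```text
42.525 [0.50730144 0.19502113 0.2892522 ] 0.02087252120348891
```

View pics/ret.png

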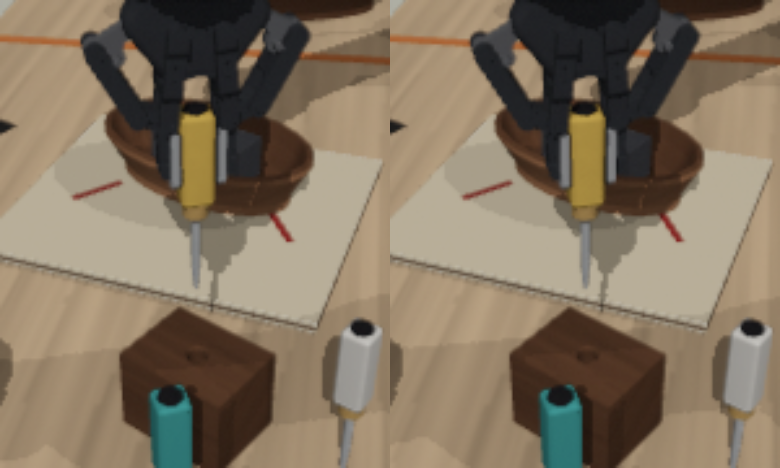

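```bash
python3 - <<'E'
from h import *
from cell import env,kin,camera
env.movel([.508,.195,.24],.15)
print(env.movel([.508,.195,.1685],.08,stop_force=8));st=env.get_state();print(st["time"],st["tcp_pos"],st["force"])
if st["tcp_pos"][2]<.174:
    env.grip(.085);env.dwell(.3);env.movel([.508,.195,.30],.12);env.dwell(.3);print(env.get_state()["time"])
A,_=camera("side");cv2.imwrite("pics/end.png",A)
B,_=camera("top");cv2.imwrite("pics/endt.png",B)
cv2.imwrite("pics/end2.png",np.hstack([cv2.resize(A[90:384],(400,270)),cv2.resize(cv2.imread("pics/side0.png")[90:384],(400,270))]))
E
```

```text
True
43.9417 [0.50740282 0.19471355 0.16807369] [-0.59752783 -0.87005303  5.19067134]
46.4417
```

View pics/end2.png

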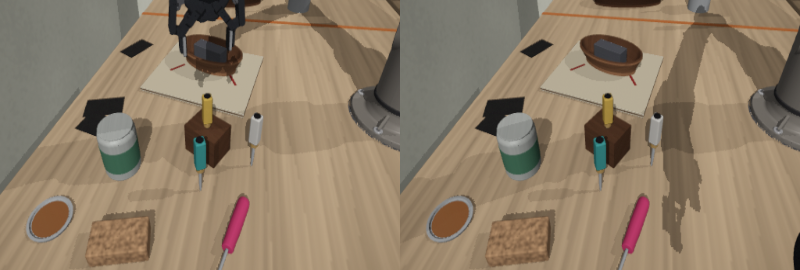

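The picture shows the awl home in the block (about (208,110)). The gripper is clear of it, and the tin, cork block, screwdriver and look-alikes are where they were in the starting view.

```bash
python3 - <<'E'
from h import *
from cell import job
for f in("pics/side0.png","pics/end.png"):
    hsv=cv2.cvtColor(cv2.imread(f),cv2.COLOR_BGR2HSV);m=cv2.inRange(hsv,(18,150,90),(32,255,255));m[:180]=0;m[235:]=0;m[:,:195]=0;m[:,290:]=0
    print(f,cv2.boundingRect(big(m)))
job.job_done()
E
```

```text
pics/side0.png (259, 194, 14, 32)
pics/end.png (259, 194, 13, 32)
the job is handed in; nothing more can be done
```

I scribed the dish's foot from the far tick to the near one in one stroke, put the awl back in its block and handed the job in. The awl leaned out 36° throughout. The last stroke move was at about 39 s, and the robot's clock read 46.4 s at my last check before hand-in.

**Stroke:** at every reading I logged, the point pushed against the foot with about 1.6–4.9 N and down on the ply with about 2–5 N. Contact was judged from the wrist force alone.

**Last checks:**
- The awl's outline in the side picture matches its starting one to within 1 pixel, so it stands home in the block.
- Pictures from before and after the stroke show no visible shift of the dish. I did not measure its position again.
- By eye, the oil tin, screwdriver, sanding block and look-alikes are where they started.
- The gripper is open and clear of everything.

**What disagreed:**
- **Dish angle:** the brief says the dish's axes are parallel to the board's. Both cameras and the depth readings put the dish turned about −25°, while the board and the ticks sit at about −10°. I followed the foot as I saw it, and the contact offset stayed within about 1.2 mm along the whole stroke, which supports the −25° reading.
- **Ticks:** they therefore do not quite meet the listed trace points. I started about 5 mm before trace point 1 and ran about 18 mm past trace point 9, so the stroke reaches both.
- **Cameras:** the two views differed by a few mm, up to about 8 mm across on the awl's top. I did not check the stroke's position along the foot beyond that.

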